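# Hang the ballast pail on the mould press lever

## Robot

A 6-joint arm with a two-finger parallel gripper is mounted at the origin on the work surface. World frame = base frame: x ahead of the robot, y to its left, z up, the work surface at z = 0. Lengths are in m, angles in rad, forces in N, time in s.
With the tool pointing down it reaches from about 0.3 to 0.825 m from the base axis. Payload 5.4 kg.
Tool frame: the origin (TCP) lies at the very end of the fingers, on their centre line; the grasp point (between the pads) lies 19 mm behind it; z points along the fingers, x is the direction in which the jaws open and shut, and the axes are right-handed (so a half turn about z gives the same grasp; the last joint's range is limited). The gripper opens to 92 mm and grips with 3 to 60 N. Pads are 20 mm wide; open, the fingers measure 128 mm over their backs; the gripper's body (75 mm by 189 mm) begins 69 mm behind the grasp point.
Start: joints at [-1.378, 0.158, 1.597, -0, 1.386, -0.21], TCP at [0.225, -0.529, 0.215] pointing down, gripper open.
Joint ranges: [-2.91, 2.91], [-0.94, 2.29], [0.18, 2.7], [-1.29, 4.43], [0.17, 2.64], [-3, 3]. Speed limits (rad/s): [2.57, 2.57, 3.14, 3.14, 3.14, 3.14].

## Interface

Orientations are given as a rotation vector (axis times angle).
In Python, from workcell import bot gives the robot as it stands. Calls block until the motion is done:
- bot.goto(position, orientation): joint-space move of the TCP to a pose.
- bot.line_to(position, rot=None, max_speed=0.15): straight line of the TCP; rot=None keeps the orientation; max_speed is the mean speed in m/s.
- bot.set_joints(angles): joint-space move.
- bot.set_gripper(opening, newtons=None): opening from 0.0 (shut) to 1.0 (fully open); newtons is the grip in N (None keeps the last); returns when the fingers have stopped.
- bot.hold(seconds).
- bot.inverse_kinematics(position, orientation): joint angles nearest the present ones, or None.
- bot.read_camera(name): name is "scene" or "side" or "wrist"; returns a dict with "pixels" (400x640x3 uint8, blue, green, red), "fx", "fy", "cx", "cy" (pixels), "R" (3x3) and "t" (3): a world point X has camera coordinates R X + t. Camera axes: x right, y down, z forward; pixel columns grow to the right and rows downward; lengths in m; the calibration is good to about 2 mm. A picture is of the moment at which its call begins. There is no depth.
A pose or a line that the arm cannot do raises bot.MotionError and nothing moves.
- bot.job_done(): hands the job in, once; it reports no verdict.
Readings, each from a call of its own:
- bot.current_clock(): time.
- bot.current_joints(): joint angles.
- bot.current_joint_vel(): joint speeds.
- bot.current_effort(): joint torques, N m.
- bot.current_ee_pos(): TCP position.
- bot.current_tool_rot(): TCP orientation.
- bot.current_contact_force(): force on the tool from outside, world axes, zero at the start.
- bot.current_ft_torque(): the same for the moment, N m.
- bot.current_opening(): opening from 0.0 (shut) to 1.0 (fully open).
Only numpy, scipy, OpenCV 4.12 (cv2) and the standard library are available. Lean on these libraries where they do the work, as an engineer would, in place of code of your own. Each camera call takes 0.05 s, during which the arm holds its last target. There are 200 camera calls.

## Task

Hang the steel pail by its handle on the double hook at the end of the press lever, so that its weight draws the lever down and squeezes the cigar mould. The pail's weight is not known and the lever is springy: ease the load on gently and slowly, feeling for when the lever carries all of it before you let go, so that the lever never drops or springs (its hook never moving faster than 8 cm per second). Leave the pail hanging straight and still from both prongs, and leave the other things on the bench where they are.

Things in the scene. Friction and masses are not known exactly. Their poses are not given: they have to be found in the camera images.
- pail: The only pail with a handle: open steel pail, 80 mm wide at the foot, 100 mm at the rim, 70 mm high, an iron slug fixed inside; 0.28 to 0.84 kg, different each time. Its rigid handle is an upright frame of 10 mm round bar, 116 mm wide; its top bar runs level along the pail's y axis, centre line 150 mm above the foot (80 mm above the rim). Origin: centre of the underside, z up.
- bail (a point): Centre of the handle's top bar (10 mm round, about 106 mm clear between its uprights, along the pail's y axis).
- press: Fixed press: dark wooden base 240 x 180 x 30 mm with a wooden mould and two steel cheeks 270 mm high; origin at the centre of the base's underside. Its lever points along the press's -x axis, pivoting about a level axis along y at x = +60 mm, z = 245 mm, and ends in the double hook. Nothing of it stands higher than 310 mm.
- cradle (a point): 301 mm from the pivot, 276 mm up: where the handle bar's centre lies when seated, midway between two 8 mm prongs at y = +-38 mm. Each comes along -x from a crossbar 86 mm behind, level until 26 mm behind, dips 14 mm to a 22 mm long seat and turns up 17 mm in front, its end 25 mm above this point. The prongs must pass under the bar, over the pail's rim. Axes: x to the pivot, y along the bar, z up.
- lever (a joint): Lever angle in rad: 0 raised (sprung lightly against its upper stop, the arm then pointing 0.12 rad upward), positive as the hook end goes down, at most 0.4. Springy: a pail's weight takes it to about 0.05 to 0.3.
- pot: Bystander: open steel pot of the pail's size and shape (100 mm rim, 70 mm high) but without a handle. Origin: centre of the underside.
- mug: Bystander: steel mug, 76 mm across, 85 mm high, with a small side handle. Origin: centre of the underside.
- cup: Bystander: light plastic cup, 84 mm across, 100 mm high. Origin: centre of the underside.
- block: Bystander: wooden block 120 x 50 x 40 mm. Origin: centre of the underside.
- gauge: Bystander: flat wooden stick 30 x 130 x 8 mm lying on the 12 mm board under the hook. Origin: centre of the underside.

How it is judged:
At the end, for the whole second after the job is handed in: The pail hangs on the double hook: handle bar within 22 mm of the seat and 0.2 rad of square to the lever, carried by the press (over 2 N), upright within 0.25 rad, over 30 mm above the bench, slower than 40 mm/s; the lever is down by over 0.04 rad and at rest (under 0.1 rad/s) (contact force between pail and press above 2 N and value of joint lever above 0.04 rad and height (world z) of pail above 0.03 m and distance between bail and cradle below 0.022 m and angle between pail's own z axis and vertical below 0.25 rad and angle between the y axis of pail and the y axis of press, either way round below 0.2 rad and linear speed of pail below 0.04 m/s and velocity of joint lever between -0.1 and 0.1 rad/s); the robot touches nothing.
It fails at once if the lever drops or springs (faster than 0.27 rad/s, about 80 mm/s at the hook) (velocity of joint lever above 0.27 rad/s or velocity of joint lever below -0.27 rad/s).
It fails at once if the pail is driven or dropped hard onto the press (over 25 N) (contact force between pail and press above 25 N).
It fails at once if a bystander is displaced by more than 30 mm (distance of any of pot, mug, cup, block, gauge from where it was at the start of the episode above 0.03 m).
It also fails if it takes over 67 s, if anything falls off the work surface, if the arm or the gripper's body presses on something with over 40 N, if the wrist force passes 120 N, or if a joint passes its speed limit or range.

## Working session

There is one attempt and no reset: what is moved stays moved. The work goes in short steps, each a Python script; the robot and the scene stay as the last script left them, time stands still between calls to the robot, and variables do not carry over. Pictures are saved under pics/ and viewed, about 8 in all and at most 12, crops included, and the job is handed in when it is done.

```bash
ls; mkdir -p pics; python3 - <<'E'
from workcell import bot
import cv2,numpy as np
for n in ("scene","side","wrist"):
    c=bot.read_camera(n); cv2.imwrite(f"pics/{n}0.png",c["pixels"])
    R=np.array(c["R"]);t=np.array(c["t"]); print(n,c["fx"],c["cx"],c["cy"],"pos",(-R.T@t).round(3),"fwd",R[2].round(3))
print(bot.current_clock(),bot.current_tool_rot(),bot.current_contact_force())
E
```

```text
pics
scene 377.262114366932 323.4694697750202 200.94128691487305 pos [0.869 0.623 0.864] fwd [-0.326 -0.608 -0.724]
side 514.7521957338387 323.14618044426385 197.3462350442811 pos [0.109 0.977 0.894] fwd [ 0.357 -0.739 -0.571]
wrist 278.4562548376085 315.34643930319055 201.06631755654004 pos [ 0.292 -0.502  0.385] fwd [-0.238 -0.099 -0.966]
0.15 [-2.62010111e+00  1.73163922e+00  1.50728139e-03] [-0.03167414 -0.0998218   0.11783771]
```

View pics/scene0.png

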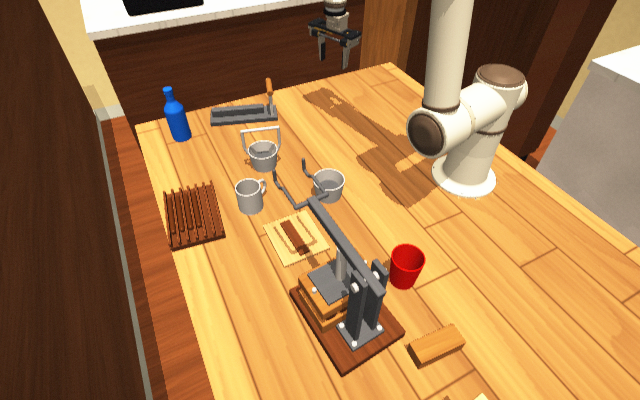

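View pics/side0.png

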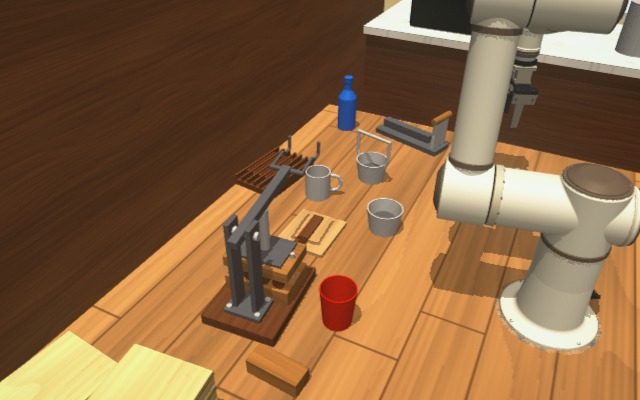

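```bash
python3 - <<'E'
import cv2
def crop(n,x,y,w,h,k):
    i=cv2.imread(f"pics/{n}0.png")[y:y+h,x:x+w]; i=cv2.resize(i,None,fx=k,fy=k,interpolation=cv2.INTER_CUBIC)
    for a in range(0,w,10): cv2.putText(i,str(x+a),(a*k,8),0,.3,(0,255,255)); cv2.line(i,(a*k,10),(a*k,14),(0,255,255))
    for b in range(0,h,10): cv2.putText(i,str(y+b),(0,b*k+3),0,.3,(0,255,255)); cv2.line(i,(20,b*k),(24,b*k),(0,255,255))
    cv2.imwrite(f"pics/{n}_c.png",i)
crop("scene",230,115,130,98,6)
crop("side",265,125,130,98,6)
E
```

```text
(no output)
```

View pics/scene_c.png

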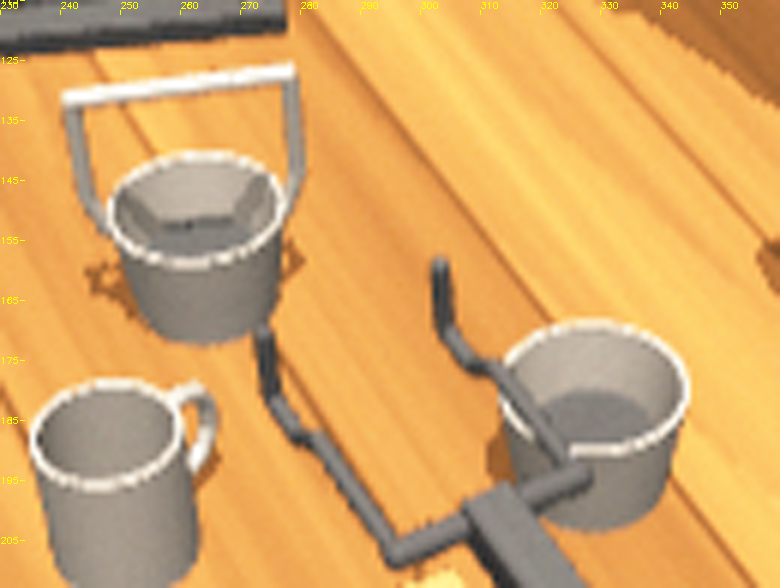

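View pics/side_c.png

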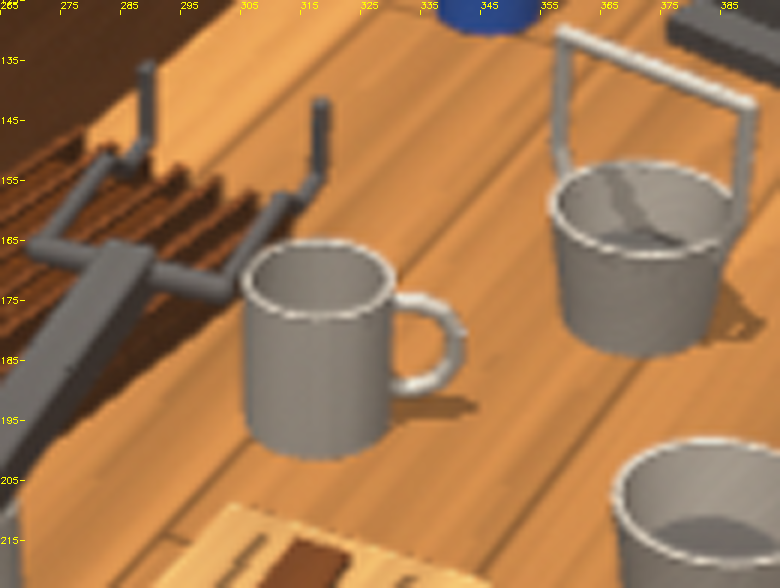

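```bash
cat > h.py <<'E'
from workcell import bot
import cv2,numpy as np
from scipy.spatial.transform import Rotation as Ro
def cams(*n): return [bot.read_camera(k) for k in n]
def P(c): 
    K=np.array([[c["fx"],0,c["cx"]],[0,c["fy"],c["cy"]],[0,0,1]]); return K@np.c_[np.array(c["R"]),np.array(c["t"])]
def proj(c,X):
    u=P(c)@np.append(X,1); return u[:2]/u[2]
def tri(c1,c2,a,b):
    X=cv2.triangulatePoints(P(c1),P(c2),np.array(a,float).reshape(2,1),np.array(b,float).reshape(2,1)).ravel(); X=X[:3]/X[3]
    return X,np.linalg.norm(proj(c1,X)-a)+np.linalg.norm(proj(c2,X)-b)
E
python3 - <<'E'
from h import *
s,d=cams("scene","side")
S=lambda x,y:(230+x/6,115+y/6); D=lambda x,y:(265+x/6,125+y/6)
for n,a,b in [("hL",S(66,97),D(562,33)),("hR",S(291,71),D(748,104)),("rim",S(196,210),D(646,209)),
 ("tipL",S(263,330),D(147,68)),("tipR",S(440,262),D(321,103)),("cbL",S(397,553),D(38,245)),("cbR",S(580,472),D(226,290)),
 ("lvL",S(303,435),D(108,158)),("lvR",S(492,366),D(282,198)),("mug",S(108,436),D(319,280)),("pot",S(597,389),(384.5,210)),
 ("cheek",(0,0),(0,0))][:-1]:
    X,e=tri(s,d,a,b); print(n,X.round(4),round(e,2))
E
```

```text
hL [ 0.6389 -0.3668  0.1476] 0.16
hR [ 0.5244 -0.3336  0.1505] 0.68
rim [ 0.5806 -0.3527  0.0637] 1.09
tipL [0.6689 0.0123 0.2983] 0.51
tipR [0.5929 0.0062 0.2986] 0.64
cbL [0.6612 0.1131 0.2706] 1.08
cbR [0.5832 0.1051 0.2686] 0.82
lvL [0.6687 0.0458 0.2733] 0.75
lvR [0.5901 0.0455 0.2759] 0.9
mug [ 0.6892 -0.1858  0.0807] 1.21
pot [ 0.4512 -0.1181  0.0654] 0.25
```

```bash
cat >> h.py <<'E'
def rot(a):
    x=np.array([np.cos(a),np.sin(a),0]);z=np.array([0,0,-1.]);return Ro.from_matrix(np.c_[x,np.cross(z,x),z]).as_rotvec()
BAIL=np.array([.5817,-.350,.150]); AP=-1.851; CR=np.array([.629,.0225,.274]); AH=-1.50
def F(n=1):
    f=[]
    for _ in range(n): f.append(bot.current_contact_force()); bot.hold(.03)
    return np.mean(f,0)
E
python3 - <<'E'
from h import *
s=bot.read_camera("side"); 
r=np.array(s["R"]).T@np.array([(347-s["cx"])/s["fx"],(128-s["cy"])/s["fy"],1]); C=-np.array(s["R"]).T@s["t"]; print("bottle base",C-r*C[2]/r[2])
for p,a in [(BAIL,AP),(CR,AH)]:
    for dz in (.1,-.019,-.1): print(bot.inverse_kinematics(p+[0,0,dz],rot(a)))
bot.goto(BAIL+[0,0,.09],rot(AP)); bot.hold(.3)
c=bot.read_camera("wrist"); i=c["pixels"].copy()
u=np.array([np.cos(AP+np.pi/2),np.sin(AP+np.pi/2),0])
for k in(-.053,0,.053):
    q=proj(c,BAIL+k*u); print(q); cv2.circle(i,tuple(int(v) for v in q),4,(0,0,255),1)
cv2.imwrite("pics/w1.png",i); print(bot.current_clock(),F(3))
E
```

```text
bottle base [ 0.79080751 -0.63109227  0.        ]
[-0.71920369  0.40814673  1.22493706  0.          1.50850887  1.13179631]
[-0.71920369  0.48863486  1.35428876  0.          1.29866903  1.13179631]
[-0.71920369  0.57690635  1.40065786  0.          1.16402845  1.13179631]
[-1.55913788e-01  2.54669171e-01  1.17683083e+00 -8.88178420e-16
  1.71009265e+00  1.34408621e+00]
[-1.55913788e-01  2.75165756e-01  1.38159373e+00 -8.88178420e-16
  1.48483317e+00  1.34408621e+00]
[-1.55913788e-01  3.27626296e-01  1.47782814e+00 -8.88178420e-16
  1.33613822e+00  1.34408621e+00]
[313.72127437 253.60816426]
[313.6266272  203.71110063]
[313.52191005 148.50523977]
2.1333 [ 0.32573633 -0.42825906  0.03848904]
```

View pics/w1.png

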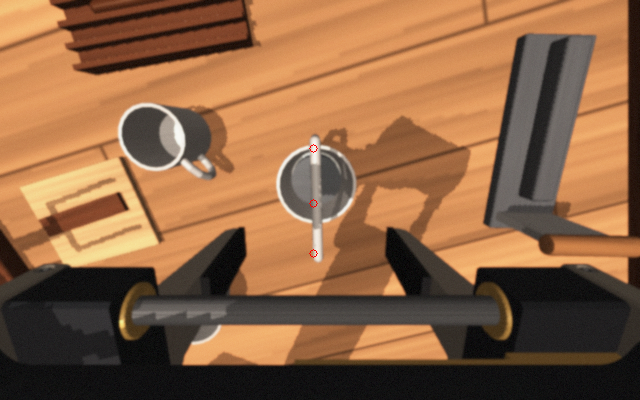

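```bash
python3 - <<'E'
from h import *
c=bot.read_camera("wrist")
x=np.array([np.cos(AP),np.sin(AP),0]);u=np.array([-x[1],x[0],0])
sx=np.sign((proj(c,BAIL+.01*x)-proj(c,BAIL))[0])
b=BAIL+.003*sx*x+.002*u; print(b,sx)
bot.set_gripper(.6)
bot.line_to(b+[0,0,-.017],max_speed=.08); bot.hold(.5); f0=F(10); print("f0",f0)
bot.set_gripper(0,40); print("open",bot.current_opening(),F(3))
np.save("f0.npy",f0)
bot.line_to(b+[0,0,.03],max_speed=.05); bot.hold(.4); print("w",F(10)-f0,bot.current_ft_torque())
bot.line_to(b+[0,0,.17],max_speed=.12)
q=CR+[.075*.15,-.15,.05]; q[2]=.32-.017   # in front of hook
bot.line_to(q,rot=rot(AH),max_speed=.12); bot.hold(.6); f=F(10)-f0; print("W",f,bot.current_clock(),bot.current_opening(),bot.current_ee_pos())
for n in("scene","side"): cv2.imwrite(f"pics/{n}2.png",bot.read_camera(n)["pixels"])
a=cv2.imread("pics/scene2.png")[90:240,220:380];d=cv2.imread("pics/side2.png")[80:230,230:390]
cv2.imwrite("pics/m2.png",cv2.resize(np.hstack([a,d]),None,fx=2.5,fy=2.5,interpolation=cv2.INTER_CUBIC))
E
```

```text
[ 0.58279234 -0.3534361   0.15      ] 1.0
f0 [-0.18513312  0.14362966 -0.05925463]
open 0.09540233568844693 [1.23082291 1.02110749 0.07106354]
w [ 0.12597957 -0.221427   -3.11773034] [ 0.06114591  0.02521183 -0.00650263]
W [ 0.29797405  0.02848229 -3.34641662] 12.3417 0.09617707259641174 [ 0.64024507 -0.12749884  0.302982  ]
```

View pics/m2.png

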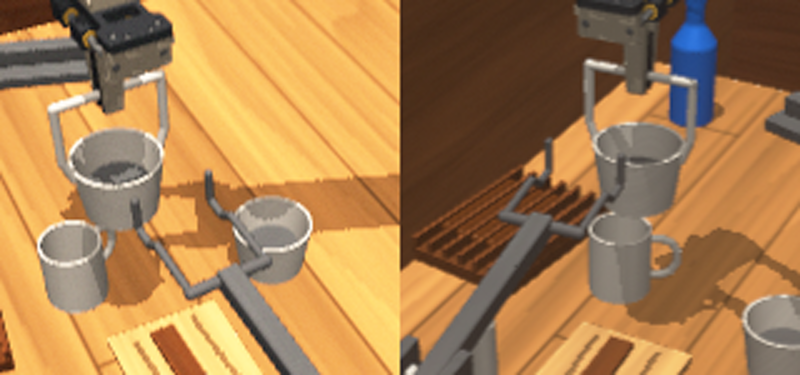

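```bash
python3 - <<'E'
from h import *
s,d=cams("scene","side"); f0=np.load("f0.npy")
L=tri(s,d,(241.6,134),(305.2,106));R=tri(s,d,(284,120.8),(347.2,113.2)); print(L,R,(L[0]+R[0])/2)
q=CR.copy(); q[2]=.322-.017
bot.line_to(q+[.075*.06,-.06,0],rot=rot(AH),max_speed=.06); print(F(5)-f0)
bot.line_to(q,rot=rot(AH),max_speed=.04); bot.hold(.4); print(F(5)-f0,bot.current_clock())
for n in("scene","side"): cv2.imwrite(f"pics/{n}3.png",bot.read_camera(n)["pixels"])
a=cv2.imread("pics/scene3.png")[110:230,230:350];d=cv2.imread("pics/side3.png")[90:210,220:340]
cv2.imwrite("pics/m3.png",cv2.resize(np.hstack([a,d]),None,fx=3.33,fy=3.33,interpolation=cv2.INTER_CUBIC))
E
```

```text
(array([ 0.69584221, -0.120155  ,  0.31851667]), np.float64(0.5063315473449213)) (array([ 0.58105216, -0.13155824,  0.31740978]), np.float64(2.163334563959749)) [ 0.63844719 -0.12585662  0.31796322]
[ 0.01570804  0.15604741 -3.02434771]
[ 0.28791266 -0.11501918 -3.68794905] 16.5917
```

View pics/m3.png

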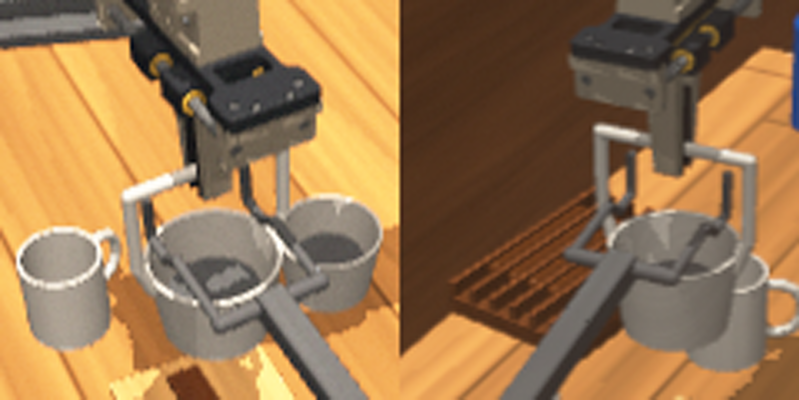

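```bash
python3 - <<'E'
from h import *
f0=np.load("f0.npy"); q=bot.current_ee_pos(); print(F(20)-f0)
q=CR.copy(); q[2]=.266; bot.line_to(q,max_speed=.02); bot.hold(.3); f=F(15)-f0; print(q[2],f)
while f[2]<-.6 and q[2]>.2:
    q[2]-=.003 if f[2]<-1.5 else .0015; bot.line_to(q,max_speed=.012); bot.hold(.15); f=F(15)-f0; print(q[2].round(4),f.round(2),bot.current_clock())
    if bot.current_clock()>36: break
E
```

```text
[ 0.1660899   0.07310654 -3.28493388]
0.266 [ 0.17069257 -0.08571149 -3.25474843]
0.263 [ 0.35 -0.07 -3.19] 21.3083
0.26 [ 0.09 -0.16 -2.89] 22.3583
0.257 [ 0.4  -0.4  -2.46] 23.4083
0.254 [-0.05 -0.21 -2.17] 24.4583
0.251 [ 0.21 -0.96 -1.8 ] 25.5083
0.248 [ 0.29 -0.46 -1.61] 26.5583
0.245 [ 0.47 -0.96 -1.28] 27.6083
0.2435 [ 0.32 -0.81 -1.18] 28.5333
0.242 [ 0.38 -1.19 -1.18] 29.4583
0.2405 [ 0.25 -1.12 -1.08] 30.3833
0.239 [-0.02 -1.39 -0.87] 31.3083
0.2375 [ 0.23 -1.03 -0.78] 32.2333
0.236 [ 0.05 -1.37 -0.66] 33.1583
0.2345 [ 0.29 -1.62 -0.33] 34.0833
```

```bash
python3 - <<'E'
from h import *
f0=np.load("f0.npy"); q=np.array(bot.current_ee_pos()); f=F(15)-f0; print(q,f)
for _ in range(5):
    if f[1]>-.35: break
    q+=[.0015*.075,-.0015,0]; bot.line_to(q,max_speed=.01); bot.hold(.1); f=F(15)-f0; print(q.round(4),f.round(2),bot.current_clock())
for n in("scene","side"): cv2.imwrite(f"pics/{n}4.png",bot.read_camera(n)["pixels"])
a=cv2.imread("pics/scene4.png")[120:220,250:350];d=cv2.imread("pics/side4.png")[110:210,240:340]
cv2.imwrite("pics/m4.png",cv2.resize(np.hstack([a,d]),None,fx=4,fy=4,interpolation=cv2.INTER_CUBIC))
E
```

```text
[0.62900164 0.02247008 0.23449532] [ 0.58933246 -1.63502398 -0.62672355]
[0.6291 0.021  0.2345] [-0.01  1.57 -0.47] 35.4833
```

View pics/m4.png

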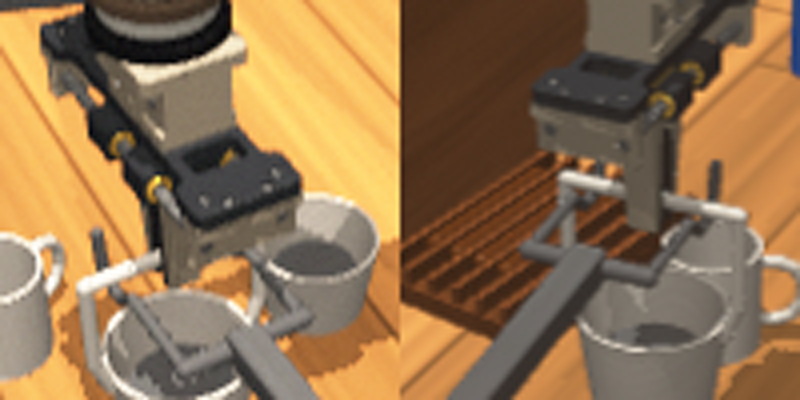

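```bash
python3 - <<'E'
from h import *
f0=np.load("f0.npy"); q=np.array(bot.current_ee_pos())
q+=[0,.0007,-.003]; bot.line_to(q,max_speed=.012); bot.hold(.15); f=F(25)-f0; print(q.round(4),f.round(2))
for _ in range(6):
    if abs(f[2])<.08: break
    q[2]+=np.clip(f[2]/100,-.004,.004)*.9; q[1]+=np.clip(f[1]/2000,-.0005,.0005)
    bot.line_to(q,max_speed=.012); bot.hold(.15); f=F(25)-f0; print(q.round(4),f.round(2),bot.current_clock())
E
```

```text
[0.6291 0.0217 0.2315] [ 0.13 -1.88 -0.17]
[0.6291 0.0212 0.23  ] [ 0.92  1.22 -0.04] 38.2417
```

```bash
python3 - <<'E'
from h import *
f0=np.load("f0.npy"); q=np.array(bot.current_ee_pos())
bot.line_to(q+[0,.0003,0],max_speed=.005); bot.hold(.2); print(F(15)-f0)
bot.set_gripper(0,10); bot.hold(.3); print(F(10)-f0)
bot.set_gripper(0,3); bot.hold(.5); f=F(20)-f0; print(f,bot.current_opening())
for o in (.11,.13,.16,.2,.3):
    bot.set_gripper(o,3); print(o,bot.current_opening(),(F(5)-f0).round(2))
bot.hold(.5); print((F(20)-f0).round(2),bot.current_clock())
cv2.imwrite("pics/a5.png",np.hstack([bot.read_camera(n)["pixels"][100:240,240:360] for n in("scene","side")]))
i=cv2.imread("pics/a5.png"); cv2.imwrite("pics/m5.png",cv2.resize(i,None,fx=3.3,fy=3.3,interpolation=cv2.INTER_CUBIC))
E
```

```text
[ 0.62259    -0.31119296 -0.36559161]
[ 0.54944959 -0.6420151  -0.00613682]
[ 0.57371542 -1.12785772 -0.10004997] 0.1053762606832647
0.11 0.11019219183412182 [ 0.34 -0.7  -0.31]
0.13 0.13257228320862144 [ 0.16 -0.22  0.13]
0.16 0.15814046283904565 [ 0.46  0.07 -0.01]
0.2 0.20156129182216562 [-0.06 -0.15  0.02]
0.3 0.2991298090924023 [ 0.27 -0.29 -0.27]
[ 0.21 -0.23  0.14] 44.8083
```

View pics/m5.png

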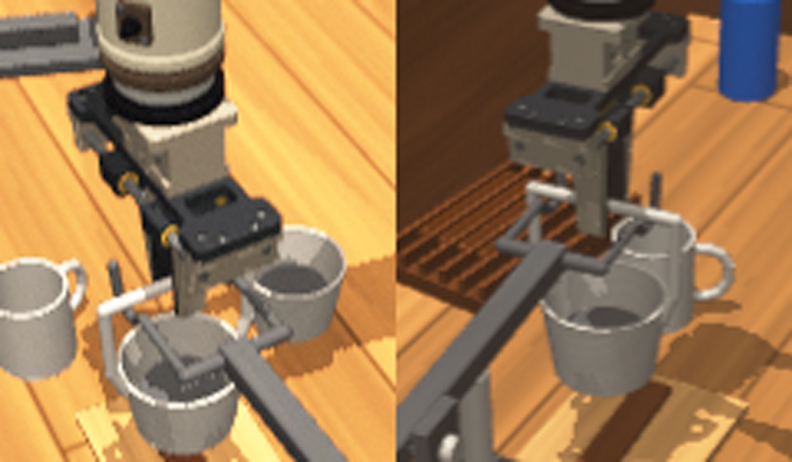

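The picture shows the bar lying in both prongs with the jaws free on either side of it. The pail hangs from the hook and the tool force is about zero, so I'll back straight up and check it.

```bash
python3 - <<'E'
from h import *
f0=np.load("f0.npy"); q=np.array(bot.current_ee_pos())
bot.set_gripper(.45); 
for z in (.015,.04): bot.line_to(q+[0,0,z],max_speed=.03); print((F(5)-f0).round(2))
bot.line_to(q+[0,0,.16],max_speed=.1); bot.hold(2); print((F(5)-f0).round(2),bot.current_clock())
A=[bot.read_camera(n)["pixels"] for n in("scene","side")]; bot.hold(.4); B=[bot.read_camera(n)["pixels"] for n in("scene","side")]
print([int((cv2.absdiff(a,b)[100:260,200:380].max(2)>40).sum()) for a,b in zip(A,B)])
i=np.hstack([p[110:250,240:360] for p in B]); cv2.imwrite("pics/m6.png",cv2.resize(i,None,fx=3.3,fy=3.3,interpolation=cv2.INTER_CUBIC))
E
```

```text
[ 0.09 -0.22  0.08]
[ 0.27 -0.2  -0.05]
[ 0.53 -0.07 -0.31] 50.7917
[0, 0]
```

View pics/m6.png

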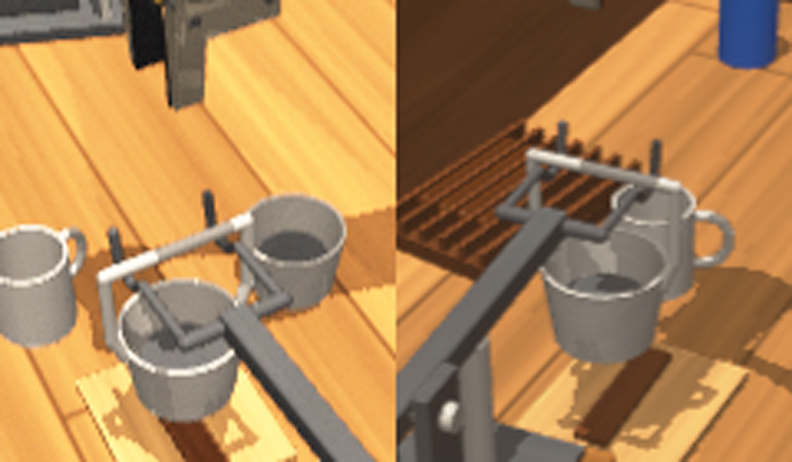

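```bash
python3 - <<'E'
from h import *
s,d=cams("scene","side")
L,e=tri(s,d,(271.8,193.9),(280.6,157));R,g=tri(s,d,(315.2,176.7),(325.5,166.7)); m=(L+R)/2
print(L,R,e,g,m)
ok=abs(m[2]-.247)<.01 and np.hypot(*(m-[.629,.021,0])[:2])<.012
print(ok)
if ok: bot.job_done(); print("done",bot.current_clock())
E
```

```text
[0.68564943 0.02966082 0.24488677] [0.56806887 0.01758814 0.24260595] 0.22721678589727023 1.375098730324627 [0.62685915 0.02362448 0.24374636]
True
the job is handed in; nothing more can be done
the job is handed in; nothing more can be done
```

The pail hangs by its handle from both prongs, the lever is down, and the job is handed in, at about 51 s of the 67 s allowed. No verdict was reported.

- **Pick-up and approach:** I gripped the handle bar, lifted the pail and read its weight at about 3.3 N (0.33 kg). I carried it over the prong tips and began lowering it.
- **Transfer:** I lowered it in 1.5–4 mm steps at about 12 mm/s until the tool carried almost no weight (−0.04 N). I then relaxed the grip in stages, opened slowly and backed off straight up.
- **Last checks:**
  - The bar measures at (0.627, 0.024, 0.244) and is level to about 2 mm. That is within about 4 mm of where it was let go, and about 32 mm below the raised seat, which puts the lever about 0.1 rad down.
  - It lies about 0.1 rad from the robot's x axis, within about 0.03 rad of square to the lever.
  - Nothing around the pail moved between pictures 0.4 s apart.
  - The gripper was clear, 14 cm or more above the bar.
- **Disagreed or not checked:**
  - The force sensor was noisy, by about ±0.3 N.
  - Sideways force on the bar switched between about +1.6 and −1.9 N as it stuck and slipped in the seat; I shifted the tool about 1 mm to ease it.
  - I had no direct reading of lever speed.
  - I did not re-measure the bystanders; nothing touched them, and the mug, pot and gauge look unmoved in the last picture.

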